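# Stick out the bar layer and shut the stock chest

### The job

Lay the spare wooden spacer stick flat across the three steel tubes in the blue chest, near their bare end and parallel to the stick already there, so that the next layer will rest clear. Then break the locked lid stay by pulling the red grip at its knuckle towards the front of the chest while the lid still stands open, and lower the lid gently until it is fully shut, without letting it slam. Leave the first stick and everything else on the bench where it is.

Things in the scene. Friction and masses are not known exactly. Their poses are not given: they have to be found in the camera images.
- chest: Blue sheet-steel stock chest fixed to the bench, 250 mm long (its X, roughly away from the robot) x 165 mm (Y) x 110 mm high, walls 4 mm, open on top. Origin: centre of its underside. Lid hinge along its -Y top edge, front at +Y, stay on the outside of its -X end. Inside lie three square steel tubes along X, side by side, fixed, 228 mm long, covering 139 mm in Y, their tops level 50 mm above the bench (60 mm below the rim).
- bare_end (a point): Middle of the bare end of the tubes, on their top face: 60 mm from the chest's centre towards +X. The spare stick may lie within about 35 mm of it along X.
- stick_b_mid (a point): Centre of the spare spacer stick, lying loose on the bench: light wood, 24 x 125 x 24 mm, its length along its own Y, about 50 g.
- stick_a_mid (a point): Centre of the first spacer stick, the same size, already lying across the tubes (length along its own Y, about parallel to the chest's Y) near their -X end.
- lid (a joint): Lid hinge angle in rad: 0 shut, 1.57 upright; it starts at about 1.75, a little past upright, held by the locked stay. The lid is a blue steel panel 250 x 165 x 10 mm, about 0.45 to 0.7 kg. With the stay broken, friction holds it by itself only from about 1.4 rad upwards; lower down it falls shut and slams unless held down to the last 10 mm or so of the bar's travel.
- lid_hinge (a point): Middle of the lid's hinge line, on the chest's -Y top edge, 110 mm above the bench; the hinge line runs along the chest's X.
- lid_bar (a point): Middle of the lid's yellow handle bar: a round bar 14 mm thick parallel to the hinge line, 118 mm free between two ears, 40 mm beyond the lid's free edge and 205 mm from the hinge line (5 mm to the outer face's side of the hinge when shut). Lid upright: on top, about 312 mm above the bench. Lid shut: in front of the chest, 115 mm above the bench, with a 33 mm gap to the front wall. It turns in a pinch from above, so the hand need not turn with the lid.
- knuckle (a joint): Bend of the folding stay at its knuckle, rad: 0 locked (slightly over centre against a stop; pushing the lid only jams it), about 0.1 dead straight, larger is broken; about 2.9 with the lid shut. Friction keeps it where it is left. The stay is two steel links 79 mm each, from a pivot on the chest's -X end to the lid. Bending it draws the lid towards shut: about 0.06 rad at a bend of 0.5, 0.16 rad at 0.8.
- red_pull (a point): Middle of the free part of the red round grip at the stay's knuckle: 14 mm thick, 56 mm long, sticking out from the chest's -X end along the chest's X; the lid and the chest end 43 mm from this point. It starts about 160 mm above the bench. It moves on a circle of 79 mm radius about the stay_pivot, at first forwards (the chest's +Y) and upwards; the break takes a few newtons.
- stay_pivot (a point): Centre of the circle on which red_pull moves: a point on the axis of the stay's lower pivot, level with red_pull along the chest's X, 102 mm above the bench.
- steel_block: Dark steel block 90 x 50 x 30 mm, a bystander. Origin: centre of its underside.
- tape: Yellow tape measure 70 x 35 x 65 mm, a bystander. Origin: centre of its underside.
- square: Try square, aluminium stock 150 mm and dark steel blade 200 mm, 16 mm high, a bystander. Origin: centre of the stock's underside.
- hammer: Hammer 280 mm long lying on the bench, a bystander.
- oil_can: Red can, 66 mm across, 140 mm high, a bystander. Origin: centre of its underside.
- wood_block: Dark wood block 120 x 70 x 45 mm, a bystander. Origin: centre of its underside.
Things that resemble listed ones, but are neither listed nor needed, are in the scene too. What is shaped like the part that bears stick_b_mid but orange is not meant. What is shaped like the part that bears stick_a_mid but turquoise is not meant.

How it is judged:
By the outcome, as a careful person would: the job done as asked, in the order asked, and still so for the second after the job is handed in, with the robot touching nothing.
It also fails if it takes over 64 s, if anything falls off the work surface, if the arm or the gripper's body presses on something with over 40 N, if the wrist force passes 120 N, or if a joint passes its speed limit or range.

### The arm

A 7-joint arm with a two-finger parallel gripper is mounted at the origin on the work surface. World frame = base frame: x ahead of the robot, y to its left, z up, the work surface at z = 0. Lengths are in mm, angles in rad, forces in N, time in s.
With the tool pointing down it reaches from about 400 to 900 mm from the base axis. Payload 5.6 kg.
Tool frame: the origin (TCP) lies between the finger pads; the fingertips stand arm.tips_ahead ahead of it and the grasp point (between the pads) lies 8 mm behind it (arm.tips_ahead is the distance from the TCP to the fingertips, in mm); z points along the fingers, y is the line along which they close (so a half turn about z gives the same grasp; the last joint's range is limited). The gripper opens to 92 mm and grips with 3 to 60 N. Pads are 20 mm wide; open, the fingers measure 128 mm over their backs; the gripper's body (75 mm by 189 mm) begins 69 mm behind the grasp point.
Start: joints at [1.139, 0.468, -0.012, 1.603, 0.006, 1.071, -0.056], TCP at [246.361, -601.51, 225.592] pointing down, gripper open.
Joint ranges: [-2.53, 2.53], [-0.31, 2.02], [-1.57, 1.55], [0.28, 2.44], [-1.29, 4.43], [0.15, 1.84], [-2.92, 2.92]. Speed limits (rad/s): [2.57, 2.57, 3.14, 3.14, 3.14, 3.14, 3.14].

### API

Orientations are given as a unit quaternion [x, y, z, w].
In Python, from workcell import arm gives the robot as it stands.
- The arm moves only by the shell command python3 -m creep 'ROWS'. ROWS is text: rows parted by semicolons, each of 7 numbers parted by spaces: the shift along the tool's x, y, z in m, then the turn, a rotation vector about the tool's x, y, z in rad, then the opening, from 0 (shut) to 1 (fully open). In form: x y z ax ay az hand; .... A call has 1 to 20 rows; each row shifts and turns the commanded pose from where the row before left it, along the tool's axes as they then stand; what a row does not reach is not made up. A row lasts 1/8 s, in which the tool goes at most 62.5 mm and 10.7 degrees, less where a joint would pass 70% of its speed; a pose out of reach is approached as far as the arm can. A call with a gripper value outside its range is refused whole. The fingers move at their own pace and stop on an object; the grip force is fixed at half the most. Time passes only in rows, so rows that do not move let the fingers close. It gives the time, the measured TCP pose, the force, the opening and the grip force at its end, in the units of the state.
- arm.sense(): the state, without advancing time (a new reading comes with each control period).
- arm.grab_frame(name): name is "scene" or "top"; returns a dict with "img" (400x640x3 uint8, red, green, blue), "intrinsics" (3x3 intrinsics, pixels), "rvec" (rotation vector, rad) and "tvec" (3), from world to camera coordinates, as OpenCV has them. Camera axes: x right, y down, z forward; pixel columns grow to the right and rows downward; lengths in mm; the calibration is good to about 2 mm. A picture is of the moment at which its call begins. There is no depth.
- arm.hand_in(): hands the job in; it is judged then, once.
Trained networks look in a picture, given as the dict that the camera call returned (one of the last four; its "shot" number tells which), for a name from the list of things; names that differ only in an ending like _2 or _b are one class to them, and where a whole thing is asked for, a point or a joint stands for the part that bears it (a point fixed in the world has none). Each returns a list of dicts, best first, with "p" (0 to 1); they miss things now and then, are a little off and sometimes report something else, mostly with a low value. They report only what shows in the picture. A call takes as long as a camera call. They do not tell look-alikes from the thing itself.
- arm.silhouettes(target, picture): "pixels" (400x640 bool, what is visible of it).
- arm.tip_of(target, picture): "point" ([x, y, z] in mm, in world coordinates, good to about 4 mm: a listed point, or the origin of a listed thing).
The state is a dict: "time_s": time; "joints": joint angles; "dq": joint speeds; "joint_efforts": joint torques, N m; "tcp_pos": TCP position; "tcp_rot": TCP orientation; "force": force on the tool from outside, world axes, zero at the start; "ft_torque": the same for the moment, N m; "gripper_width": finger opening in mm; "grip_force": force on a finger pad.
Only numpy, scipy, OpenCV 4.12 (cv2) and the standard library are available. Lean on these libraries where they do the work, as an engineer would, in place of code of your own. Each camera call takes 0.05 s, during which the arm holds its last target. There are 200 camera calls.

## Working session

There is one attempt and no reset: what is moved stays moved. The work goes in short steps, Python scripts to look and compute and a shell command to move; the robot and the scene stay as the last step left them, time stands still between calls to the robot, and variables do not carry over. Pictures are saved under pics/ and viewed, at most 10 in all, crops included, and the job is handed in when it is done.

```bash
mkdir -p pics; ls
cat > h.py <<'E'
import numpy as np, cv2
from workcell import arm
from scipy.spatial.transform import Rotation as R
def save(f,name): cv2.imwrite('pics/'+name,cv2.cvtColor(f["img"],cv2.COLOR_RGB2BGR))
def proj(f,P):
    return cv2.projectPoints(np.array(P,float).reshape(-1,3),np.array(f["rvec"],float),np.array(f["tvec"],float),np.array(f["intrinsics"],float),None)[0].reshape(-1,2)
def unproj(f,uv,z):
    K=np.array(f["intrinsics"]);Rm=cv2.Rodrigues(np.array(f["rvec"],float))[0];t=np.array(f["tvec"],float).ravel()
    d=Rm.T@np.linalg.inv(K)@np.array([uv[0],uv[1],1.]);c=-Rm.T@t
    return c+d*(z-c[2])/d[2]
E
python3 - <<'E'
from h import *
np.set_printoptions(precision=1,suppress=True)
s=arm.sense();print({k:np.round(v,3) for k,v in s.items()},arm.tips_ahead)
for n in("scene","top"):
    f=arm.grab_frame(n);save(f,n+'0.png')
    print(n,f["intrinsics"],f["rvec"],f["tvec"])
    for t in["chest","bare_end","stick_b_mid","stick_a_mid","lid_hinge","lid_bar","red_pull","stay_pivot","steel_block","tape","square","oil_can","wood_block"]:
        for d in arm.tip_of(t,f)[:4]: 
            if d["p"]>.15: print(t,round(d["p"],2),np.array(d["point"]),proj(f,d["point"])[0])
E
```

```text
pics
{'time_s': np.float64(0.0), 'joints': array([ 1.1,  0.5, -0. ,  1.6,  0. ,  1.1, -0.1]), 'dq': array([ 0.,  0., -0.,  0.,  0.,  0., -0.]), 'joint_efforts': array([ -0. , -52.1,  -0. , -24.4,  -0.1,   0. ,   0. ]), 'tcp_pos': array([ 246.1, -601. ,  224.7]), 'tcp_rot': array([ 1. ,  0.2, -0. , -0. ]), 'force': array([-0.4,  0.1,  0. ]), 'ft_torque': array([-0.,  0., -0.]), 'grip_force': np.float64(0.0), 'gripper_width': np.float64(92.065)} 11.0
scene [[426.7   0.  323.3]
 [  0.  426.7 198.7]
 [  0.    0.    1. ]] [ 1.4  2.  -1. ] [ 204.1 -119.  1879.1]
bare_end 0.74 [672.1 -50.3  50.7] [299.5 270. ]
bare_end 0.52 [ 426.7 -445.5   -0.3] [232.  208.5]
stick_b_mid 0.7 [519.6 203.4  12.6] [387.  264.9]
stick_b_mid 0.64 [206.4 369.7  11.9] [449.5 218. ]
stick_a_mid 0.8 [549.6 -79.9  68.2] [305.2 238.7]
stick_a_mid 0.73 [ 458.7 -147.2  156.9] [296.4 198.6]
stick_a_mid 0.56 [ 508.7 -299.9   10.5] [255.  228.4]
lid_hinge 0.77 [ 628.7 -145.5  109.6] [277.  240.8]
lid_bar 0.73 [ 640.1 -185.7  311.6] [258.1 191.6]
red_pull 0.66 [ 459.8 -147.6  155.8] [296.1 199. ]
steel_block 0.57 [401.8 16
[... 466 characters left out ...]

stick_b_mid 0.64 [518.3 209.1  11.1] [244.4 206.2]
stick_b_mid 0.63 [204.6 366.9  16.1] [189.  301.6]
stick_a_mid 0.78 [548.4 -75.6  59.4] [331.2 196.6]
stick_a_mid 0.74 [ 507.2 -294.3   12.1] [396.8 213.6]
lid_hinge 0.71 [ 628.2 -145.   103.9] [354.2 169.6]
lid_bar 0.9 [ 638.4 -184.8  309.1] [374.4 147.2]
lid_bar 0.71 [591.9 447.2   2.6] [174.9 183.1]
red_pull 0.61 [ 458.8 -151.   157.2] [356.9 219.8]
stay_pivot 0.55 [449.  -92.9 101.6] [336.6 225.3]
steel_block 0.88 [396.9 162.2  -0.4] [257.1 243.6]
tape 0.83 [746.2 237.9   1. ] [240.1 140.9]
square 0.79 [594.  444.2   2.4] [175.9 182.5]
oil_can 0.72 [ 423.7 -446.9    2.2] [442.9 240.5]
wood_block 0.61 [ 251.4 -386.5    0. ] [425.1 293.3]
```

View pics/scene0.png

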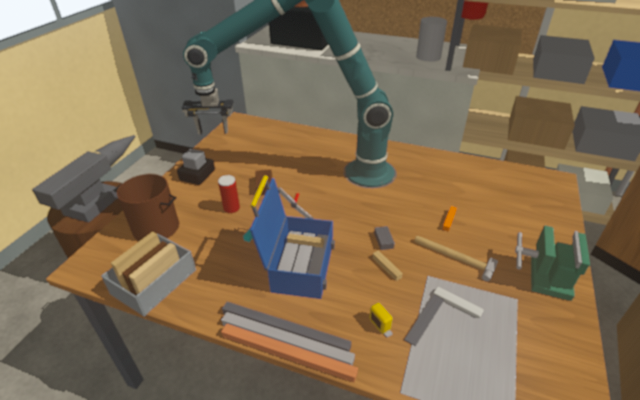

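View pics/top0.png

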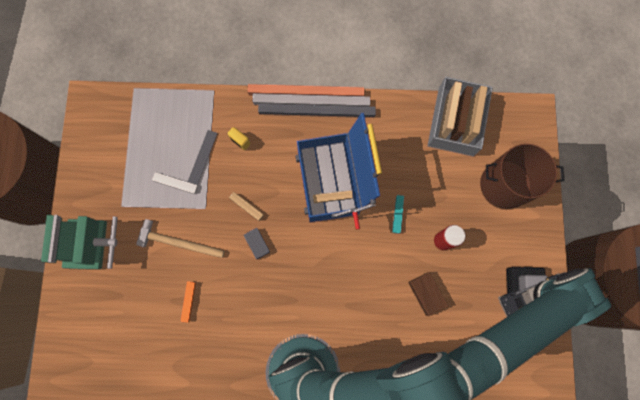

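The scene shows the open chest at about (295,255) with stick A inside at (303,239), and the spare light-wood stick at (387,265) next to the steel block (384,238). In the top view, three sticks could be the one meant:
- **Light wood, (246,206):** this fits the description of stick_b.
- **Orange, (188,301):** the decoy.
- **Turquoise, (398,213):** the decoy for stick_a.

I'll confirm in an enlarged crop.

Run:
```python
from h import *
np.set_printoptions(precision=1,suppress=True)
f=arm.grab_frame("top")
im=cv2.cvtColor(f["img"],cv2.COLOR_RGB2BGR)
cv2.imwrite('pics/crop.png',cv2.resize(im[100:250,220:420],None,fx=4,fy=4,interpolation=cv2.INTER_CUBIC))
g=arm.grab_frame("scene")
for fr in(f,g):
  for t,z in(("stick_b_mid",24),("stick_a_mid",74),("steel_block",30)):
    for d in arm.silhouettes(t,fr)[:4]:
        m=d["pixels"].astype(np.uint8); ys,xs=np.nonzero(m)
        if len(xs)<10: continue
        P=np.array([unproj(fr,(x,y),z)[:2] for x,y in zip(xs,ys)],np.float32)
        r=cv2.minAreaRect(P); b=cv2.boxPoints(r); e=[b[1]-b[0],b[2]-b[1]]; L=max(e,key=np.linalg.norm)
        print(t,round(d["p"],2),"px",xs.mean(),ys.mean(),len(xs),"rect",np.array(r[0]),np.array(r[1]),"longdir",np.arctan2(L[1],L[0]).round(3))
# chest fit from network points
C={"chest":(0,0,0),"bare_end":(60,0,50),"lid_hinge":(0,-82.5,110),"lid_bar":(0,-82.5+205*np.cos(1.75)-5*np.sin(1.75),312)}
A=[];B=[]
for fr in(f,g):
  for t in C:
    for d in arm.tip_of(t,fr)[:1]:
      p=np.array(d["point"])
      if abs(p[0]-620)<120 and abs(p[1]+90)<150: A.append(C[t][:2]);B.append(p[:2])
A=np.array(A);B=np.array(B)
a=A-A.mean(0);b=B-B.mean(0)
th=np.arctan2((a[:,0]*b[:,1]-a[:,1]*b[:,0]).sum(),(a*b).sum());Rm=np.array([[np.cos(th),-np.sin(th)],[np.sin(th),np.cos(th)]])
print("yaw",th.round(3),"c",B.mean(0)-Rm@A.mean(0),"res",B-B.mean(0)-a@Rm.T)
```

```text
stick_b_mid 0.88 px 245.39208633093526 205.95323741007195 278 rect [515.7 203. ] [125.  26.] longdir 0.926
stick_b_mid 0.84 px 188.06005221932114 302.4490861618799 383 rect [203.6 367.6] [ 31.4 124.5] longdir -0.094
stick_b_mid 0.73 px 256.73286052009456 243.7825059101655 423 rect [394.4 161.4] [92.1 50.1] longdir 0.51
stick_b_mid 0.65 px 332.5876623376623 196.69155844155844 308 rect [554.8 -79.5] [ 29.9 126.4] longdir -1.392
stick_a_mid 0.86 px 332.0 196.651376146789 327 rect [545.2 -78. ] [ 27.9 123.8] longdir -1.415
stick_a_mid 0.6 px 397.42231075697214 216.12749003984064 251 rect [ 492.  -285.8] [ 23.4 117.4] longdir -0.067
steel_block 0.71 px 255.89772727272728 243.59318181818182 440 rect [394.7 162.9] [96.1 49.9] longdir 0.553
stick_b_mid 0.91 px 387.81899109792283 265.61127596439167 337 rect [528.9 205.8] [136.8  41.7] longdir 0.908
stick_b_mid 0.5 px 449.30872483221475 218.23489932885906 149 rect [221.1 368.5] [ 24.1 143.9] longdir -0.098
stick_a_mid 0.92 px 305.3801169590643 239.98538011695908 342 rect [560.2 -76.1] [ 45.5 130.2] longdir -1.455
stick_a_mid 0.64 px 247.5 235.5595238095238 84 rect [ 608.3 -270.7] [54.7 30. ] longdir 0.702
steel_block 0.66 px 384.18956043956047 237.53021978021977 364 rect [411.9 165. ] [118.8  59. ] longdir 0.518
yaw 0.22 c [613.2 -68.8] res [[ -0.    4.6]
 [  1.2   3.3]
 [ -0.2   7.2]
 [ -3.5   4.4]
 [ -1.3   6.8]
 [ -1.1   2.6]
 [  7.1 -34.7]
 [ -2.2   6. ]]
```

View pics/crop.png

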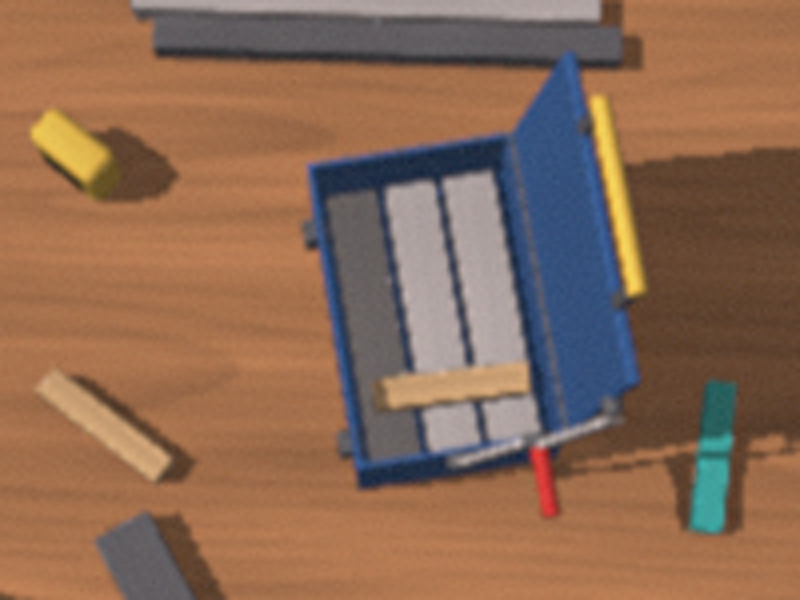

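The crop confirms it: the light-wood stick at crop (105,425), i.e. top pixel (246,206), has the right colour. The turquoise one at crop (715,455) is the decoy. The red grip is at crop (545,480), and the yellow bar at (618,195). Next I'll refine the poses by fitting boxes to the silhouettes in both views.

Run:
```python
from h import *
from scipy.optimize import minimize
np.set_printoptions(precision=2,suppress=True)
f=arm.grab_frame("top");g=arm.grab_frame("scene")
S=16
def mask(fr,c,th,z0,s):
    co=np.array([[i*s[0]/2,j*s[1]/2,k*s[2]] for i in(-1,1) for j in(-1,1) for k in(0,1)])
    w=np.c_[co[:,:2]@R.from_euler('z',th).as_matrix()[:2,:2].T+c,co[:,2]+z0]
    h=cv2.convexHull(((proj(fr,w))*S).round().astype(np.int32))
    m=np.zeros((400*3,640*3),np.uint8); p=((h.reshape(-1,2)/S+.5)*3*S-S/2).round().astype(np.int32)
    cv2.fillConvexPoly(m,p,1,shift=4);return m
for t,c0,th0,z0 in(("stick_b_mid",(518,205),.92-1.571,0),("stick_a_mid",(549,-78),.17,50)):
    ms=[]
    for fr in(f,g):
        b=min((d for d in arm.silhouettes(t,fr) if d["pixels"].any()),key=lambda d:np.linalg.norm(np.argwhere(d["pixels"]).mean(0)[::-1]-proj(fr,[*c0,z0+12])[0]))
        ms.append((fr,cv2.resize(b["pixels"].astype(np.uint8),None,fx=3,fy=3,interpolation=cv2.INTER_NEAREST)))
    for sel in(ms,ms[:1],ms[1:]):
        cost=lambda v:sum(1-(lambda a:(a&m).sum()/(a|m).sum())(mask(fr,v[:2],v[2]/50,z0,(24,125,24))) for fr,m in sel)
        r=minimize(cost,[*c0,th0*50],method='Nelder-Mead',options=dict(initial_simplex=np.array([c0+(th0*50,)]*4)+np.vstack([np.zeros(3),6*np.eye(3)])))
        print(t,r.x[:2],"yaw",r.x[2]/50,r.fun/len(sel))
C={"chest":(0,0),"bare_end":(60,0),"lid_hinge":(0,-82.5),"lid_bar":(0,-82.5+205*np.cos(1.75)-5*np.sin(1.75)),"red_pull":(-168,None),"stay_pivot":(-168,None)}
L=[]
for fr in(f,g):
  for t in C:
    for d in arm.tip_of(t,fr)[:3]:
      p=np.array(d["point"])
      if d["p"]>.3 and abs(p[0]-570)<150 and abs(p[1]+90)<130: L.append((t,p));print(t,round(d["p"],2),p)
def q(th,c,p): return R.from_euler('z',th).as_matrix()[:2,:2].T@(p-c)
k=[unproj(f,uv,110)[:2] for uv in((297.6,141.6),(310.1,220.9),(347.1,133.9))]
K=[(125,82.5),(-125,82.5),(125,-82.5)]
def res(v):
    o=[]
    for t,p in L:
        e=q(v[2]/100,v[:2],p[:2])-[C[t][0],C[t][1] or 0]
        o+= [e[0]] if C[t][1] is None else list(e)
    for a,b in zip(k,K): o+=list(q(v[2]/100,v[:2],a)-b)
    return np.array(o)
from scipy.optimize import least_squares
r=least_squares(res,[613,-65,18],loss='soft_l1',f_scale=3);print("chest",r.x[:2],"yaw",r.x[2]/100,res(r.x))
for t,p in L:
    if t in("red_pull","stay_pivot"):print(t,"in chest",q(r.x[2]/100,r.x[:2],p[:2]),p[2])
```

```text
stick_b_mid [518.32 204.2 ] yaw -0.6546357835825439 0.1721278980001909
stick_b_mid [517.13 202.64] yaw -0.632177814211356 0.10515247108307046
stick_b_mid [518.18 203.34] yaw -0.6979683452508357 0.2065217391304348
stick_a_mid [548.05 -80.95] yaw 0.14259382345291133 0.16868125939984374
stick_a_mid [548.   -81.04] yaw 0.1474740800108692 0.18537939543491677
stick_a_mid [548.95 -79.25] yaw 0.17552048520481933 0.15296870429950282
chest 0.72 [612.9 -66.   -1.5]
bare_end 0.96 [671.4 -51.3  51.1]
lid_hinge 0.77 [ 629.4 -144.   104.5]
lid_bar 0.89 [ 635.8 -184.1  308.5]
red_pull 0.77 [ 461.1 -150.3  157.4]
stay_pivot 0.71 [446.  -92.6 101. ]
chest 0.59 [613.4 -58.6  -4. ]
bare_end 0.83 [669.1 -51.9  51.4]
lid_hinge 0.71 [ 629.1 -147.2  107.2]
lid_hinge 0.46 [ 635.5 -188.3  312.6]
lid_bar 0.68 [ 634.6 -185.   314. ]
red_pull 0.75 [ 458.4 -145.4  156. ]
red_pull 0.48 [ 629.6 -144.9  108.3]
chest [611.48 -64.37] yaw 0.20518246705921858 [  1.06  -1.89   1.33   0.58   1.32   0.88  -0.58   1.78   3.27   0.24
   3.06   5.25  -1.05   0.46   0.38  -2.19  -1.73 -43.73  -1.94   1.15
   1.62 169.33  -4.29  -4.25 -13.09   1.2   -6.71   0.62]
red_pull in chest [-164.73  -53.49] 157.4
stay_pivot in chest [-167.76    6.07] 101.0
red_pull in chest [-166.38  -48.15] 156.0
red_pull in chest [  1.33 -82.54] 108.3
```

```bash
cat > ov.py <<'E'
from h import *
def chestpts(c,th,P): 
    P=np.array(P,float);return np.c_[P[:,:2]@R.from_euler('z',th).as_matrix()[:2,:2].T+c,P[:,2]]
def overlay(fr,c,th,x0,y0,w,h,s):
    im=cv2.cvtColor(fr["img"],cv2.COLOR_RGB2BGR)[y0:y0+h,x0:x0+w];im=cv2.resize(im,None,fx=s,fy=s,interpolation=cv2.INTER_CUBIC)
    def pl(P,col):
        p=(proj(fr,chestpts(c,th,P))+.5-[x0,y0])*s
        cv2.polylines(im,[p.round().astype(np.int32)],False,col,1)
    rim=lambda a,b,z:[(a,b,z),(-a,b,z),(-a,-b,z),(a,-b,z),(a,b,z)]
    pl(rim(125,82.5,110),(0,255,0));pl(rim(125,82.5,0),(0,255,255));pl(rim(114,69.5,50),(0,0,255))
    pl([(-59,-126,311),(59,-126,311)],(255,0,255));pl([(-140,-50,157),(-196,-50,157)],(255,255,0))
    return im
E
python3 - <<'E'
from ov import *
f=arm.grab_frame("top");g=arm.grab_frame("scene")
c,th=(611.5,-64.4),.195
a=overlay(f,c,th,280,100,120,140,4);b=overlay(g,c,th,240,170,105,140,4)
h=cv2.hconcat([a,b[:,:320]]) if a.shape[0]==b.shape[0] else None
cv2.imwrite('pics/ov1.png',h);print(h.shape, -cv2.Rodrigues(np.array(f["rvec"],float))[0].T@np.ravel(f["tvec"]))
E
```

```text
(560, 800, 3) [ 213.52620941  -29.77613668 1637.13400924]
```

View pics/ov1.png

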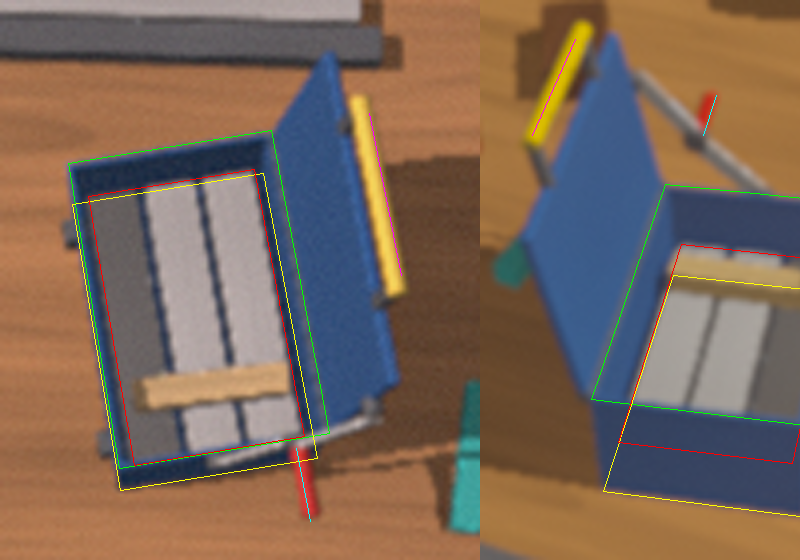

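The overlay fits in both views: the green rim, red tube outline and cyan grip line all match, and the bar lies about 5 mm nearer the front than my line. So the chest is at (611.5, -64.4) with yaw 0.195. Next I'll work out the first move.

```bash
cat >> h.py <<'E'
C0=np.array([611.5,-64.4]);TH=.195
def ch(x,y): return R.from_euler('z',TH).as_matrix()[:2,:2]@[x,y]+C0
def go(xy,zgrasp,ydir=None):
    """shift (mm, tool axes) from measured pose so grasp point gets to xy,zgrasp; turn so tool y lies along ydir (mod pi)"""
    s=arm.sense();T=R.from_quat(s["tcp_rot"]);p=np.array(s["tcp_pos"])
    print("t",round(s["time_s"],2),"tcp",p.round(1),"zaxis",T.apply([0,0,1]).round(3),"yaw y",np.arctan2(*T.apply([0,1,0])[[1,0]]).round(3),"w",round(s["gripper_width"],1),"F",np.round(s["force"],1),"j",np.round(s["joints"],2))
    print("shift tool",T.inv().apply(np.array([*xy,zgrasp-8])-p).round(1))
    if ydir is not None:
        y=T.apply([0,1,0]);a=ydir-np.arctan2(y[1],y[0]);a=(a+np.pi/2)%np.pi-np.pi/2
        print("turn tool z",round(-a,4))
E
python3 -c "
from h import *
go((518,204),160,-.65); go(ch(50,0),80,.19)"
```

```text
t 3.2 tcp [ 246.4 -601.5  225.6] zaxis [-0. -0. -1.] yaw y -1.182 w 91.7 F [ 0.3 -0.2  0.4] j [ 1.14  0.47 -0.01  1.6   0.01  1.07 -0.06]
shift tool [ 556.7 -642.5   73.5]
turn tool z -0.532
t 3.2 tcp [ 246.4 -601.5  225.6] zaxis [-0. -0. -1.] yaw y -1.182 w 91.7 F [ 0.3 -0.2  0.4] j [ 1.14  0.47 -0.01  1.6   0.01  1.07 -0.06]
shift tool [ 590.5 -349.   153.5]
turn tool z -1.372
```

```bash
python3 -m creep '.0348 -.0402 0 0 0 0 .6;.0348 -.0402 0 0 0 0 .6;.0348 -.0402 0 0 0 0 .6;.0348 -.0402 0 0 0 0 .6;.0348 -.0402 0 0 0 0 .6;.0348 -.0402 0 0 0 0 .6;.0348 -.0402 0 0 0 0 .6;.0348 -.0402 0 0 0 0 .6;.0348 -.0402 0 0 0 0 .6;.0348 -.0402 0 0 0 0 .6;.0348 -.0402 0 0 0 0 .6;.0348 -.0402 0 0 0 0 .6;.0348 -.0402 0 0 0 0 .6;.0348 -.0402 0 0 0 0 .6;.0348 -.0402 0 0 0 0 .6;.0348 -.0402 0 0 0 0 .6;0 0 .018 0 0 -.133 .6;0 0 .018 0 0 -.133 .6;0 0 .018 0 0 -.133 .6;0 0 .018 0 0 -.133 .6'
python3 -c "
from h import *
go((518,204),22,-.65)"
```

```text
time_s: 5.7
tcp_pos: [518.0, 204.7, 153.1]
tcp_rot: [0.895, 0.446, 0.0, 0.0]
force: [-0.1, -1.0, 0.1]
gripper_width: 54.6
grip_force: 0.0
t 5.7 tcp [518.  204.7 153.1] zaxis [ 0. -0. -1.] yaw y -0.646 w 54.6 F [-0.1 -1.   0.1] j [ 0.04  0.48 -0.61  1.87  0.35  0.9  -1.38]
shift tool [ -0.6   0.4 139.1]
turn tool z 0.0042
```

```bash
python3 -m creep '0 0 .04 0 0 0 .6;0 0 .04 0 0 0 .6;0 0 .03 0 0 0 .6;0 0 .02 0 0 0 .6;0 0 .009 0 0 0 .6;0 0 0 0 0 0 .6;0 0 0 0 0 0 0;0 0 0 0 0 0 0;0 0 0 0 0 0 0;0 0 0 0 0 0 0;0 0 0 0 0 0 0'
python3 -c "
from h import *
go((518,204),22,-.65)"
```

```text
time_s: 7.08
tcp_pos: [518.3, 204.7, 15.1]
tcp_rot: [0.896, 0.444, 0.0, 0.0]
force: [-0.5, -0.8, 4.9]
gripper_width: 23.9
grip_force: 29.9
t 7.08 tcp [518.3 204.7  15.1] zaxis [ 0.001 -0.    -1.   ] yaw y -0.65 w 23.9 F [-0.5 -0.8  4.9] j [-0.06  0.68 -0.48  1.93  0.5   0.65 -1.51]
shift tool [-0.7  0.2  1.1]
turn tool z -0.0002
```

```bash
python3 -m creep '0 0 -.015 0 0 0 0;0 0 -.04 0 0 0 0;0 0 -.05 0 0 0 0;0 0 -.05 0 0 0 0;0 0 -.015 0 0 0 0;0 0 0 0 0 .14 0;0 0 0 0 0 .14 0'
python3 -c "
from h import *
go(ch(50,0),192,.185)"
```

```text
time_s: 7.95
tcp_pos: [517.2, 204.2, 184.1]
tcp_rot: [0.95, 0.313, -0.001, 0.0]
force: [-0.1, -0.5, -0.3]
gripper_width: 24.0
grip_force: 29.9
t 7.95 tcp [517.2 204.2 184.1] zaxis [-0.001 -0.001 -1.   ] yaw y -0.935 w 24.0 F [-0.1 -0.5 -0.3] j [ 0.02  0.43 -0.57  1.84  0.28  0.95 -1.61]
shift tool [-38.4 293.5   0. ]
turn tool z -1.1199
```

```bash
python3 -m creep '0 0 0 0 0 -.14 0;0 0 0 0 0 -.14 0;0 0 0 0 0 -.14 0;0 0 0 0 0 -.14 0;0 0 0 0 0 -.14 0;0 0 0 0 0 -.14 0;0 0 0 0 0 -.14 0;0 0 0 0 0 -.14 0;0 0 0 0 0 0 0'
python3 -c "
from h import *
go(ch(50,0),192,.185)"
```

```text
time_s: 9.07
tcp_pos: [517.1, 204.4, 183.7]
tcp_rot: [0.637, 0.77, -0.001, -0.001]
force: [0.2, 0.5, -1.8]
gripper_width: 23.9
grip_force: 29.9
t 9.07 tcp [517.1 204.4 183.7] zaxis [-0.002 -0.    -1.   ] yaw y 0.188 w 23.9 F [ 0.2  0.5 -1.8] j [ 0.2   0.5  -0.82  1.83  0.43  1.   -0.62]
shift tool [-281.4   92.3   -0.6]
turn tool z 0.0034
```

```bash
python3 -m creep '-.03 .01 0 0 0 0 0;-.045 .0147 0 0 0 0 0;-.045 .0147 0 0 0 0 0;-.045 .0147 0 0 0 0 0;-.045 .0147 0 0 0 0 0;-.045 .0147 0 0 0 0 0;-.0264 .0088 0 0 0 0 0;0 0 0 0 0 0 0;0 0 0 0 0 0 0'
python3 - <<'E'
from h import *
from ov import *
go(ch(50,0),74,.185)
f=arm.grab_frame("top");a=overlay(f,C0,TH,250,90,160,140,5);cv2.imwrite('pics/p1.png',a[:600,:800])
E
```

```text
time_s: 10.2
tcp_pos: [660.8, -52.5, 184.3]
tcp_rot: [0.637, 0.771, 0.0, -0.001]
force: [-0.3, 0.8, 1.0]
gripper_width: 23.6
grip_force: 29.9
t 10.2 tcp [660.8 -52.5 184.3] zaxis [-0.001  0.001 -1.   ] yaw y 0.19 w 23.6 F [-0.3  0.8  1. ] j [ 0.52  0.66 -0.74  1.57  0.48  1.1  -0.14]
shift tool [ -2.3  -0.6 118.3]
turn tool z 0.0054
```

View pics/p1.png

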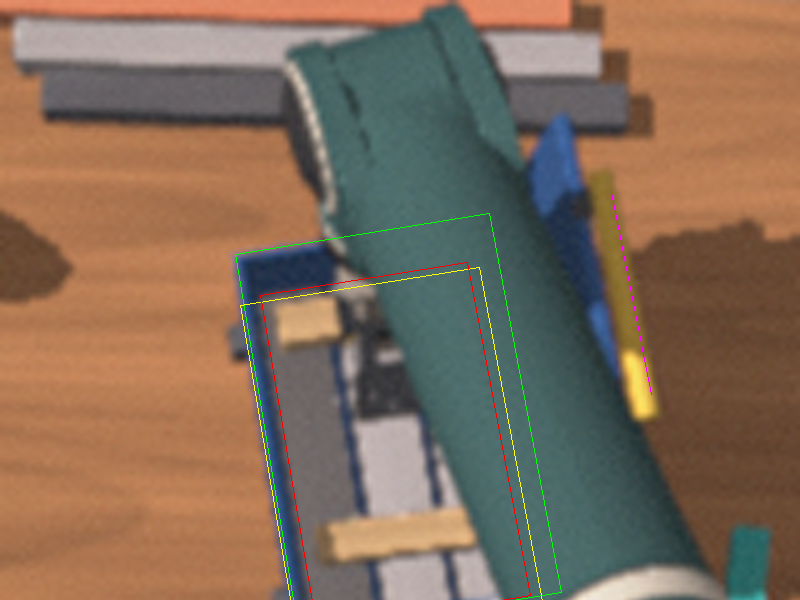

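The stick is held level over the bare end, with its free end at crop (300,325). The forearm passes near the lid, so I'll check its height in the scene view before lowering.

Run:
```python
from h import *
g=arm.grab_frame("scene");im=cv2.cvtColor(g["img"],cv2.COLOR_RGB2BGR)[60:310,170:440]
cv2.imwrite('pics/p2.png',cv2.resize(im,None,fx=2.4,fy=2.4,interpolation=cv2.INTER_CUBIC))
```

```text
(no output)
```

View pics/p2.png

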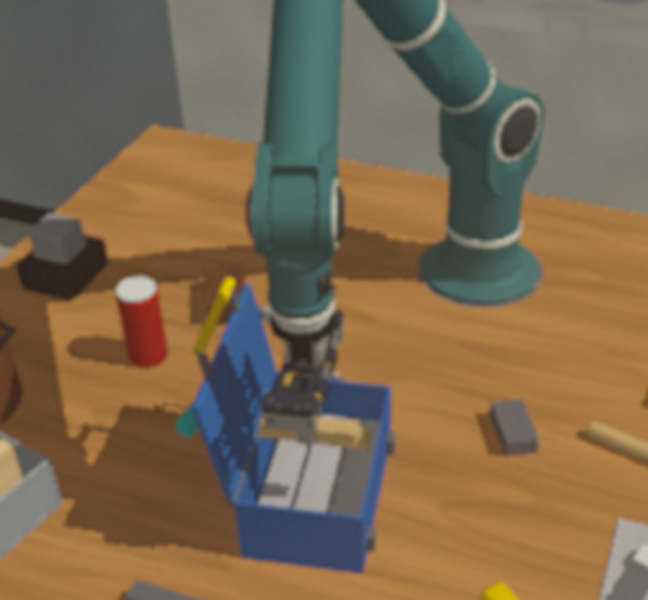

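The wrist sits well above the lid's top and stays to the front of it, so lowering is safe.

```bash
python3 -m creep '-.0023 0 .03 0 0 .005 0;0 0 .035 0 0 0 0;0 0 .03 0 0 0 0;0 0 .015 0 0 0 0;0 0 .005 0 0 0 0;0 0 0 0 0 0 0'
python3 -c "
from h import *
go(ch(50,0),74,.185)"
```

```text
time_s: 11.05
tcp_pos: [662.5, -56.0, 70.3]
tcp_rot: [0.639, 0.77, 0.0, 0.0]
force: [-0.1, 0.3, -0.2]
gripper_width: 23.7
grip_force: 29.9
t 11.05 tcp [662.5 -56.   70.3] zaxis [ 0.001  0.    -1.   ] yaw y 0.185 w 23.7 F [-0.1  0.3 -0.2] j [ 0.48  0.78 -0.66  1.63  0.57  0.93 -0.21]
shift tool [ 1.6 -1.7  4.3]
turn tool z 0.0003
```

```bash
python3 -m creep '0 0 .002 0 0 0 0;0 0 .0015 0 0 0 0;0 0 .0015 0 0 0 0;0 0 0 0 0 0 0;0 0 0 0 0 0 0'
```

```text
time_s: 11.68
tcp_pos: [662.3, -56.6, 65.1]
tcp_rot: [0.639, 0.769, 0.0, 0.0]
force: [-2.0, -0.9, 4.4]
gripper_width: 23.6
grip_force: 29.9
```

```bash
python3 -m creep '0 0 0 0 0 0 .35;0 0 0 0 0 0 .45;0 0 0 0 0 0 .45;0 0 -.02 0 0 0 .45;0 0 -.05 0 0 0 .45;0 0 -.05 0 0 0 .45;0 0 -.05 0 0 0 .45;0 0 -.05 0 0 0 .45;.03 0 -.05 0 0 0 .45;.05 0 -.02 0 0 0 .45;.05 0 0 0 0 0 .45;.05 0 0 0 0 0 .45;.05 0 0 0 0 0 .45;0 0 0 0 0 0 .45'
python3 - <<'E'
from h import *
from ov import *
go(ch(-173,-50),250,1.766)
f=arm.grab_frame("top");a=overlay(f,C0,TH,280,110,110,120,5);cv2.imwrite('pics/p3.png',a)
for t in("stick_b_mid","stick_a_mid","red_pull","lid_bar"):
    for d in arm.tip_of(t,f)[:4]:
        p=np.array(d["point"]);q=R.from_euler('z',TH).as_matrix()[:2,:2].T@(p[:2]-C0);print(t,round(d["p"],2),p,"chest",q)
E
```

```text
time_s: 13.42
tcp_pos: [617.4, 175.5, 356.7]
tcp_rot: [0.635, 0.772, 0.001, -0.0]
force: [0.2, -0.4, -0.2]
gripper_width: 41.7
grip_force: 0.0
t 13.43 tcp [617.4 175.5 356.7] zaxis [ 0.001  0.003 -1.   ] yaw y 0.194 w 41.7 F [ 0.2 -0.4 -0.2] j [ 0.24  0.5  -0.85  1.42  0.37  1.38 -0.42]
shift tool [-284.7 -225.2  113.6]
turn tool z 1.5696
stick_b_mid 0.72 [665.6 -53.9  62.6] chest [55.10922754 -0.18176901]
stick_b_mid 0.63 [205.7 368.   14. ] chest [-314.32449459  502.8354722 ]
stick_b_mid 0.24 [553.  -77.9  62.7] chest [-60.00713689  -1.90880124]
stick_a_mid 0.72 [548.4 -77.2  63. ] chest [-64.3843196   -0.33074181]
stick_a_mid 0.71 [ 507.1 -295.2   12.3] chest [-147.14269297 -206.19657588]
red_pull 0.71 [ 458.2 -150.7  155.9] chest [-167.11665971  -54.96000407]
lid_bar 0.68 [ 637.6 -186.2  308.8] chest [   2.00458022 -124.54891271]
```

View pics/p3.png

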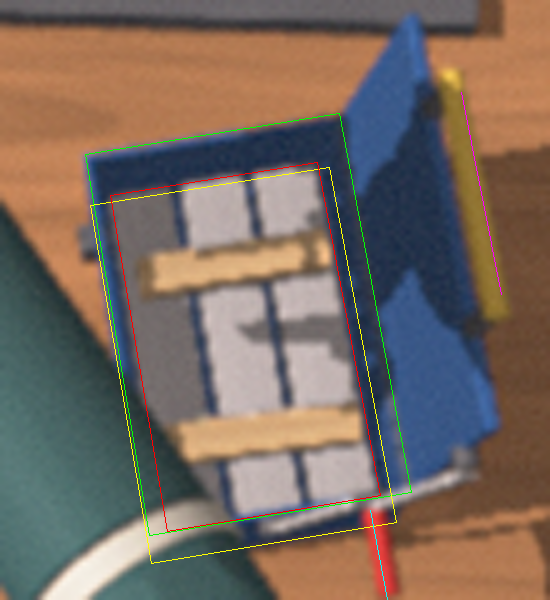

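Stick B lies at crop (237,265), chest (≈53, 0), parallel to stick A at (270,433), so that part is done. Now the red grip.

```bash
python3 -m creep '0 0 0 0 0 -.143 .45;0 0 0 0 0 -.143 .45;0 0 0 0 0 -.143 .45;0 0 0 0 0 -.143 .45;0 0 0 0 0 -.143 .45;0 0 0 0 0 -.143 .45;0 0 0 0 0 -.143 .45;0 0 0 0 0 -.143 .45;0 0 0 0 0 -.143 .45;0 0 0 0 0 -.143 .45;0 0 0 0 0 -.14 .45;0 0 0 0 0 0 .45'
python3 -c "
from h import *
go(ch(-174,-52),250,1.766)"
```

```text
time_s: 15.18
tcp_pos: [620.3, 168.1, 354.2]
tcp_rot: [-0.09, 0.996, 0.0, -0.0]
force: [-0.5, -0.3, -0.3]
gripper_width: 41.4
grip_force: 0.0
t 15.18 tcp [620.3 168.1 354.2] zaxis [-0.001  0.    -1.   ] yaw y 1.751 w 41.4 F [-0.5 -0.3 -0.3] j [ 0.41  0.64 -1.18  1.41  0.59  1.47  1.  ]
shift tool [ 223.5 -281.8  112.3]
turn tool z -0.0148
```

```bash
python3 -m creep '.0279 -.0352 0 0 0 -.002 .45;.0279 -.0352 0 0 0 -.002 .45;.0279 -.0352 0 0 0 -.002 .45;.0279 -.0352 0 0 0 -.002 .45;.0279 -.0352 0 0 0 -.002 .45;.0279 -.0352 0 0 0 -.002 .45;.0279 -.0352 0 0 0 -.002 .45;.0279 -.0352 0 0 0 0 .45;0 0 .03 0 0 0 .45;0 0 .04 0 0 0 .45;0 0 .04 0 0 0 .45;0 0 0 0 0 0 .45'
python3 - <<'E'
from h import *
go(ch(-174,-52),157,1.766)
for n in("top","scene"):
    f=arm.grab_frame(n)
    for d in arm.tip_of("red_pull",f)[:2]:
        p=np.array(d["point"]);print(n,round(d["p"],2),p,"chest",R.from_euler('z',TH).as_matrix()[:2,:2].T@(p[:2]-C0))
E
```

```text
time_s: 16.68
tcp_pos: [452.3, -149.6, 242.9]
tcp_rot: [-0.098, 0.995, 0.001, -0.002]
force: [0.4, -0.3, 0.5]
gripper_width: 41.3
grip_force: 0.0
t 16.68 tcp [ 452.3 -149.6  242.9] zaxis [-0.004  0.001 -1.   ] yaw y 1.766 w 41.3 F [ 0.4 -0.3  0.5] j [ 1.31  0.52 -1.35  1.94  0.55  1.15  1.51]
shift tool [ 1.   0.6 93.9]
turn tool z 0.0002
top 0.47 [ 459.6 -150.9  158.3] chest [-165.78194628  -55.42748676]
scene 0.63 [ 458.7 -147.6  156.8] chest [-166.02545962  -52.01563956]
scene 0.3 [388.5 406.5   0.6] chest [-127.528969    505.18528489]
```

```bash
python3 -m creep '0 -.001 .03 0 0 0 .45;0 0 .03 0 0 0 .45;0 0 .02 0 0 0 .45;0 0 .014 0 0 0 .45;0 0 0 0 0 0 .45'
python3 -c "
from h import *
go(ch(-174,-52),157,1.766)"
```

```text
time_s: 17.5
tcp_pos: [454.3, -150.1, 150.4]
tcp_rot: [-0.099, 0.995, 0.0, -0.0]
force: [-0.3, 0.6, 0.2]
gripper_width: 41.5
grip_force: 0.0
t 17.5 tcp [ 454.3 -150.1  150.4] zaxis [-0.  0. -1.] yaw y 1.769 w 41.5 F [-0.3  0.6  0.2] j [ 1.18  0.62 -1.2   2.03  0.7   0.99  1.4 ]
shift tool [3.2 1.6 1.4]
turn tool z 0.0031
```

```bash
python3 -m creep '.003 0 .0015 0 0 0 0;0 0 0 0 0 0 0;0 0 0 0 0 0 0;0 0 0 0 0 0 0;0 0 0 0 0 0 0'
python3 -c "
from h import *
go(ch(-174,-52),157,1.766)"
```

```text
time_s: 18.12
tcp_pos: [451.5, -150.4, 149.4]
tcp_rot: [-0.099, 0.995, 0.0, 0.0]
force: [-2.1, 1.6, 4.9]
gripper_width: 13.3
grip_force: 30.0
t 18.12 tcp [ 451.5 -150.4  149.4] zaxis [ 0.  0. -1.] yaw y 1.769 w 13.3 F [-2.1  1.6  4.9] j [ 1.19  0.61 -1.2   2.03  0.7   0.98  1.4 ]
shift tool [0.3 1.4 0.4]
turn tool z 0.0032
```

```bash
python3 -m creep '0 .0027 -.0025 0 0 0 0;0 .0028 -.0023 0 0 0 0;0 .0028 -.0023 0 0 0 0;0 .0028 -.0022 0 0 0 0;0 0 0 0 0 0 0'
python3 -c "
from h import *
go(ch(-174,-52),157,1.766)"
```

```text
time_s: 18.75
tcp_pos: [449.6, -140.7, 158.9]
tcp_rot: [-0.099, 0.995, -0.001, 0.0]
force: [1.8, -2.6, 1.2]
gripper_width: 12.9
grip_force: 30.0
t 18.75 tcp [ 449.6 -140.7  158.9] zaxis [ 0.001 -0.002 -1.   ] yaw y 1.768 w 12.9 F [ 1.8 -2.6  1.2] j [ 1.19  0.59 -1.22  2.04  0.68  0.99  1.39]
shift tool [ 0.4 -8.5  9.9]
turn tool z 0.0025
```

Moving with only a few newtons on the wrist. I'll continue round the arc.

```bash
python3 -m creep '0 .0031 -.002 0 0 0 0;0 .0031 -.0019 0 0 0 0;0 .0032 -.0018 0 0 0 0;0 .003 -.0014 0 0 0 0;0 .003 -.0013 0 0 0 0;0 .003 -.0011 0 0 0 0;0 .003 -.001 0 0 0 0;0 0 0 0 0 0 0'
python3 - <<'E'
from h import *
go(ch(-174,-52),157,1.766)
for n in("top","scene"):
    f=arm.grab_frame(n)
    for t in("lid_bar","red_pull"):
      for d in arm.tip_of(t,f)[:2]:
        p=np.array(d["point"]);print(n,t,round(d["p"],2),p,"chest",R.from_euler('z',TH).as_matrix()[:2,:2].T@(p[:2]-C0))
E
```

```text
time_s: 19.75
tcp_pos: [446.1, -122.4, 170.6]
tcp_rot: [-0.098, 0.995, -0.004, 0.0]
force: [-0.5, -11.3, 13.0]
gripper_width: 13.2
grip_force: 30.0
t 19.75 tcp [ 446.1 -122.4  170.6] zaxis [ 0.001 -0.007 -1.   ] yaw y 1.767 w 13.2 F [ -0.5 -11.3  13. ] j [ 1.19  0.56 -1.25  2.05  0.65  1.    1.37]
shift tool [  0.5 -26.9  21.8]
turn tool z 0.0008
top lid_bar 0.58 [ 630.1 -161.1  312.1] chest [ -0.48973728 -98.4713672 ]
scene lid_bar 0.8 [ 633.2 -162.5  312.7] chest [   2.28023735 -100.44551019]
scene red_pull 0.64 [ 454.  -116.3  176.4] chest [-164.57149112  -20.39814479]
```

```bash
python3 -m creep '0 0 0 0 0 0 .4;0 0 0 0 0 0 .4;0 0 0 0 0 0 .4;0 0 -.02 0 0 0 .45;0 0 -.04 0 0 0 .45;0 0 -.05 0 0 0 .45;0 0 -.05 0 0 0 .45;0 0 -.05 0 0 0 .45;0 0 0 0 0 0 .45'
python3 - <<'E'
from h import *
for n in("top","scene"):
    f=arm.grab_frame(n)
    for t in("lid_bar","red_pull"):
      for d in arm.tip_of(t,f)[:2]:
        p=np.array(d["point"]);print(n,t,round(d["p"],2),p,"chest",R.from_euler('z',TH).as_matrix()[:2,:2].T@(p[:2]-C0))
go(ch(0,-99),390,1.766)
E
```

```text
time_s: 21.18
tcp_pos: [446.8, -118.0, 382.8]
tcp_rot: [-0.099, 0.995, -0.002, 0.003]
force: [0.0, -1.1, -0.8]
gripper_width: 41.4
grip_force: 0.0
top lid_bar 0.91 [ 631.9 -162.2  312.2] chest [  1.06300534 -99.8992994 ]
top lid_bar 0.62 [ 424.7 -448.4    1. ] chest [-257.6660541  -340.52671638]
top red_pull 0.21 [386.4 403.   -1.8] chest [-130.26735197  502.15852777]
scene lid_bar 0.87 [ 632.7 -159.9  317.6] chest [  2.29350651 -97.79790298]
scene red_pull 0.77 [ 454.  -120.3  175.7] chest [-165.34655726  -24.32233547]
scene red_pull 0.52 [ 250.9 -388.8   -0.4] chest [-416.62365358 -248.37965149]
t 21.48 tcp [ 444.4 -118.7  378. ] zaxis [-0.002  0.001 -1.   ] yaw y 1.769 w 41.3 F [ 0.4  0.3 -0.2] j [ 1.48  0.33 -1.53  1.78  0.34  1.36  1.64]
shift tool [-174.2  -78.7   -4.4]
turn tool z 0.0035
```

```bash
python3 -m creep '-.02 -.009 0 0 0 0 .45;-.03 -.0135 0 0 0 0 .45;-.03 -.0135 0 0 0 0 .45;-.03 -.0135 0 0 0 0 .45;-.03 -.0135 0 0 0 0 .45;-.0342 -.0155 0 0 0 .003 .45;0 0 0 0 0 0 .45'
python3 - <<'E'
from h import *
go(ch(0,-99),315,1.766)
E
```

```text
time_s: 22.35
tcp_pos: [632.5, -161.3, 376.2]
tcp_rot: [-0.098, 0.995, 0.002, -0.001]
force: [0.4, 0.6, -0.7]
gripper_width: 41.1
grip_force: 0.0
t 22.35 tcp [ 632.5 -161.3  376.2] zaxis [-0.003  0.003 -1.   ] yaw y 1.767 w 41.1 F [ 0.4  0.6 -0.7] j [ 0.9   0.64 -1.17  1.35  0.58  1.52  1.55]
shift tool [ 1.6 -0.1 69.2]
turn tool z 0.0005
```

```bash
python3 -m creep '0 0 .025 0 0 0 .45;0 0 .025 0 0 0 .45;0 0 .014 0 0 0 .45;0 0 .006 0 0 0 .45;0 0 0 0 0 0 .45;0 0 0 0 0 0 0;0 0 0 0 0 0 0;0 0 0 0 0 0 0;0 0 0 0 0 0 0'
python3 - <<'E'
from h import *
go(ch(0,-99),314,1.766)
E
```

```text
time_s: 23.48
tcp_pos: [631.4, -161.3, 309.3]
tcp_rot: [-0.097, 0.995, 0.0, 0.0]
force: [0.2, 0.2, 1.8]
gripper_width: 13.3
grip_force: 30.0
t 23.48 tcp [ 631.4 -161.3  309.3] zaxis [ 0.001  0.    -1.   ] yaw y 1.766 w 13.3 F [0.2 0.2 1.8] j [ 0.9   0.68 -1.14  1.45  0.62  1.4   1.51]
shift tool [ 0.7 -0.1  3.3]
turn tool z 0.0
```

Run:
```python
import numpy as np
a=np.linspace(1.6505,.0244,37);y=205.06*np.cos(a);z=205.06*np.sin(a)
for i in range(36):print(i,round(a[i+1]-.0244,2),"dy %.1f dz %.1f"%(y[i+1]-y[i],z[i]-z[i+1]),end=" | ")
```

```text
0 1.58 dy 9.2 dz -0.5 | 1 1.54 dy 9.3 dz -0.1 | 2 1.49 dy 9.3 dz 0.3 | 3 1.45 dy 9.2 dz 0.7 | 4 1.4 dy 9.2 dz 1.1 | 5 1.36 dy 9.1 dz 1.6 | 6 1.31 dy 9.1 dz 2.0 | 7 1.26 dy 9.0 dz 2.4 | 8 1.22 dy 8.8 dz 2.8 | 9 1.17 dy 8.7 dz 3.2 | 10 1.13 dy 8.5 dz 3.6 | 11 1.08 dy 8.4 dz 3.9 | 12 1.04 dy 8.2 dz 4.3 | 13 0.99 dy 8.0 dz 4.7 | 14 0.95 dy 7.8 dz 5.0 | 15 0.9 dy 7.5 dz 5.4 | 16 0.86 dy 7.3 dz 5.7 | 17 0.81 dy 7.0 dz 6.0 | 18 0.77 dy 6.7 dz 6.4 | 19 0.72 dy 6.4 dz 6.7 | 20 0.68 dy 6.1 dz 6.9 | 21 0.63 dy 5.8 dz 7.2 | 22 0.59 dy 5.5 dz 7.5 | 23 0.54 dy 5.1 dz 7.7 | 24 0.5 dy 4.8 dz 7.9 | 25 0.45 dy 4.4 dz 8.1 | 26 0.41 dy 4.1 dz 8.3 | 27 0.36 dy 3.7 dz 8.5 | 28 0.32 dy 3.3 dz 8.7 | 29 0.27 dy 2.9 dz 8.8 | 30 0.23 dy 2.5 dz 8.9 | 31 0.18 dy 2.1 dz 9.0 | 32 0.14 dy 1.7 dz 9.1 | 33 0.09 dy 1.3 dz 9.2 | 34 0.05 dy 0.9 dz 9.2 | 35 0.0 dy 0.4 dz 9.3 |
```

```bash
python3 -m creep '0 .0046 -.0003 0 0 0 0;0 .0046 -.0002 0 0 0 0;0 .0093 -.0001 0 0 0 0;0 .0093 .0003 0 0 0 0;0 .0092 .0007 0 0 0 0;0 .0092 .0011 0 0 0 0;0 .0091 .0016 0 0 0 0'
python3 -c "
from h import *
go(ch(0,-99),314,1.766)"
```

```text
time_s: 24.35
tcp_pos: [620.6, -106.3, 305.7]
tcp_rot: [-0.098, 0.995, 0.0, 0.0]
force: [4.9, -0.7, 1.8]
gripper_width: 12.9
grip_force: 30.0
t 24.35 tcp [ 620.6 -106.3  305.7] zaxis [ 0.001  0.    -1.   ] yaw y 1.766 w 12.9 F [ 4.9 -0.7  1.8] j [ 0.86  0.65 -1.16  1.52  0.6   1.37  1.42]
shift tool [  0.9 -56.1  -0.3]
turn tool z 0.0004
```

Low forces, and the lid follows. Continuing.

```bash
python3 -m creep '0 .0091 .002 0 0 0 0;0 .009 .0024 0 0 0 0;0 .0088 .0028 0 0 0 0;0 .0087 .0032 0 0 0 0;0 .0085 .0036 0 0 0 0;0 .0084 .0039 0 0 0 0;0 .0082 .0043 0 0 0 0;0 .008 .0047 0 0 0 0;0 .0078 .005 0 0 0 0;0 .0075 .0054 0 0 0 0'
python3 -c "
from h import *
go(ch(0,-99),314,1.766)"
```

```text
time_s: 25.6
tcp_pos: [604.2, -24.3, 268.1]
tcp_rot: [-0.097, 0.995, 0.0, 0.0]
force: [5.8, 0.5, 1.6]
gripper_width: 12.7
grip_force: 30.0
t 25.6 tcp [604.2 -24.3 268.1] zaxis [ 0.  0. -1.] yaw y 1.766 w 12.7 F [5.8 0.5 1.6] j [ 0.76  0.64 -1.15  1.62  0.61  1.28  1.27]
shift tool [   0.6 -139.8  -38. ]
turn tool z 0.0001
```

```bash
python3 -m creep '0 .0073 .0057 0 0 0 0;0 .007 .006 0 0 0 0;0 .0067 .0064 0 0 0 0;0 .0064 .0067 0 0 0 0;0 .0061 .0069 0 0 0 0;0 .0058 .0072 0 0 0 0;0 .0055 .0075 0 0 0 0;0 .0051 .0077 0 0 0 0;0 .0048 .0079 0 0 0 0;0 .0044 .0081 0 0 0 0'
python3 -c "
from h import *
go(ch(0,-99),314,1.766)
f=arm.grab_frame('scene');im=cv2.cvtColor(f['img'],cv2.COLOR_RGB2BGR)[130:310,200:400]
cv2.imwrite('pics/p4.png',cv2.resize(im,None,fx=3,fy=3,interpolation=cv2.INTER_CUBIC))"
```

```text
time_s: 26.85
tcp_pos: [592.6, 33.6, 197.8]
tcp_rot: [-0.097, 0.995, 0.0, -0.0]
force: [5.3, 2.2, -0.1]
gripper_width: 13.2
grip_force: 30.0
t 26.85 tcp [592.6  33.6 197.8] zaxis [-0.  0. -1.] yaw y 1.766 w 13.2 F [ 5.3  2.2 -0.1] j [ 0.65  0.69 -1.1   1.72  0.66  1.16  1.12]
shift tool [   0.5 -198.7 -108.2]
turn tool z 0.0
```

View pics/p4.png

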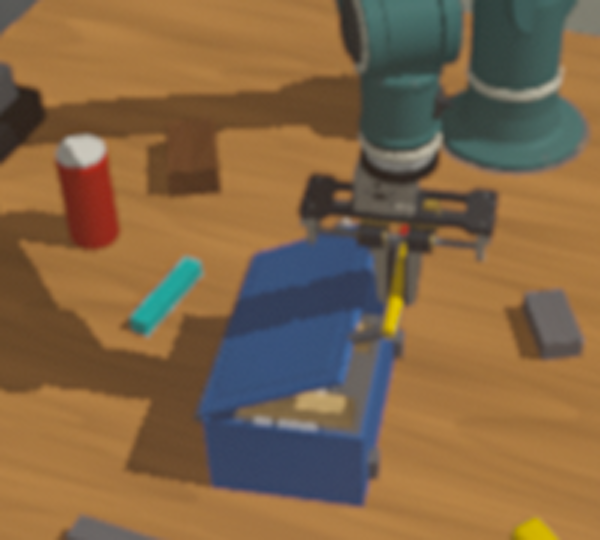

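The scene shows the lid about 0.45 rad open and following the hand. The bar is gripped at crop (395,285), with the sticks undisturbed inside. I'll continue and slow down at the end.

```bash
python3 -m creep '0 .0041 .0083 0 0 0 0;0 .0037 .0085 0 0 0 0;0 .0033 .0087 0 0 0 0;0 .0029 .0088 0 0 0 0;0 .0025 .0089 0 0 0 0;0 .0021 .009 0 0 0 0;0 .0017 .0091 0 0 0 0;0 .0007 .0046 0 0 0 0;0 .0006 .0046 0 0 0 0;0 .0005 .0046 0 0 0 0;0 .0004 .0046 0 0 0 0;0 0 0 0 0 0 0'
python3 -c "
from h import *
go(ch(0,122.5),115,1.766)"
```

```text
time_s: 28.4
tcp_pos: [588.2, 56.0, 117.9]
tcp_rot: [-0.098, 0.995, 0.001, -0.0]
force: [4.3, 2.7, -2.1]
gripper_width: 13.1
grip_force: 30.0
t 28.4 tcp [588.2  56.  117.9] zaxis [-0.     0.001 -1.   ] yaw y 1.766 w 13.1 F [ 4.3  2.7 -2.1] j [ 0.56  0.77 -1.02  1.79  0.76  1.03  1.02]
shift tool [ 0.5 -0.1 10.9]
turn tool z 0.0004
```

```bash
python3 -m creep '0 .0002 .002 0 0 0 0;0 0 .002 0 0 0 0;0 0 .002 0 0 0 0;0 0 .0015 0 0 0 0;0 0 0 0 0 0 0'; python3 -m creep '0 0 .001 0 0 0 0;0 0 .001 0 0 0 0;0 0 0 0 0 0 0'
```

```text
time_s: 29.02
tcp_pos: [588.1, 56.5, 110.6]
tcp_rot: [-0.098, 0.995, 0.001, -0.0]
force: [5.4, 3.1, -1.5]
gripper_width: 12.7
grip_force: 30.0
time_s: 29.4
tcp_pos: [588.1, 56.6, 108.7]
tcp_rot: [-0.098, 0.995, 0.001, -0.0]
force: [5.0, 3.1, -1.1]
gripper_width: 13.3
grip_force: 30.0
```

```bash
python3 -m creep '0 0 .001 0 0 0 0;0 0 .001 0 0 0 0;0 0 0 0 0 0 0'; python3 -m creep '0 0 .001 0 0 0 0;0 0 .001 0 0 0 0;0 0 0 0 0 0 0'
```

```text
time_s: 29.78
tcp_pos: [588.0, 56.7, 106.8]
tcp_rot: [-0.098, 0.995, 0.001, -0.0]
force: [4.6, 2.5, -0.9]
gripper_width: 13.2
grip_force: 30.0
time_s: 30.15
tcp_pos: [588.1, 56.7, 104.8]
tcp_rot: [-0.098, 0.995, 0.001, 0.0]
force: [5.0, 3.7, -1.8]
gripper_width: 12.6
grip_force: 30.0
```

```bash
python3 -m creep '0 0 .001 0 0 0 0;0 0 .001 0 0 0 0;0 0 0 0 0 0 0'; python3 -m creep '0 0 .001 0 0 0 0;0 0 .001 0 0 0 0;0 0 0 0 0 0 0'
```

```text
time_s: 30.52
tcp_pos: [588.1, 56.7, 104.0]
tcp_rot: [-0.098, 0.995, 0.0, 0.0]
force: [1.5, 2.7, 7.4]
gripper_width: 13.1
grip_force: 30.0
time_s: 30.9
tcp_pos: [588.2, 56.7, 103.8]
tcp_rot: [-0.098, 0.995, -0.0, 0.0]
force: [-3.7, 0.6, 20.9]
gripper_width: 13.2
grip_force: 30.0
```

Run:
```python
from h import *
from ov import *
for n in("top","scene"):
    f=arm.grab_frame(n)
    for d in arm.tip_of("lid_bar",f)[:1]:
        p=np.array(d["point"]);print(n,round(d["p"],2),p,"chest",R.from_euler('z',TH).as_matrix()[:2,:2].T@(p[:2]-C0))
print(np.round(arm.sense()["force"],1),np.round(arm.sense()["tcp_pos"],1))
cv2.imwrite('pics/p5.png',overlay(f,C0,TH,235,180,120,125,5))
```

```text
top 0.72 [591.3  57.8 115.1] chest [  3.86110765 123.79810923]
scene 0.76 [592.7  58.7 115.8] chest [  5.40896427 124.40977898]
[-3.3  0.3 20.6] [588.2  56.7 103.8]
```

View pics/p5.png

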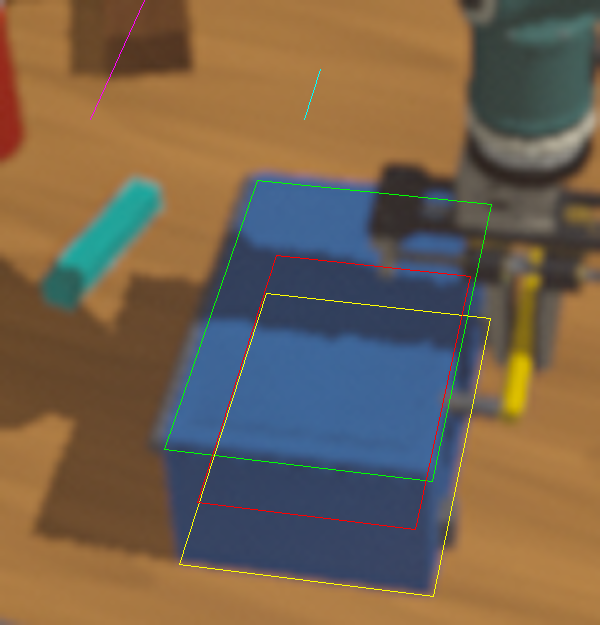

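The lid is shut: it lies flush on the green rim outline, the bar (crop (525,330)) measures 115 mm high, and the wrist feels a firm stop. I'll unload, open the hand slightly and retract straight up.

```bash
python3 -m creep '0 0 -.0015 0 0 0 0;0 0 -.001 0 0 0 0;0 0 0 0 0 0 .12;0 0 0 0 0 0 .25;0 0 0 0 0 0 .25;0 0 0 0 0 0 .25;0 0 -.01 0 0 0 .25;0 0 -.02 0 0 0 .25;0 0 -.04 0 0 0 .25;0 0 -.05 0 0 0 .25;0 0 -.05 0 0 0 .25;0 0 -.05 0 0 0 .25;0 0 0 0 0 0 .25'
python3 - <<'E'
from h import *
f=arm.grab_frame("top");g=arm.grab_frame("scene")
for n,fr in(("top",f),("scene",g)):
    for t in("lid_bar","red_pull","steel_block","oil_can"):
      for d in arm.tip_of(t,fr)[:1]:print(n,t,round(d["p"],2),np.round(d["point"],1))
print(np.round(arm.sense()["force"],1))
a=cv2.cvtColor(f["img"],cv2.COLOR_RGB2BGR)[100:250,180:420]; b=cv2.cvtColor(g["img"],cv2.COLOR_RGB2BGR)[170:320,200:440]
cv2.imwrite('pics/p6.png',cv2.resize(cv2.vconcat([a,b]),None,fx=2,fy=2))
E
```

```text
time_s: 32.72
tcp_pos: [589.7, 56.8, 329.2]
tcp_rot: [-0.098, 0.995, -0.0, 0.004]
force: [0.9, -0.2, 0.2]
gripper_width: 23.0
grip_force: 0.0
top lid_bar 0.73 [587.1  56.8 112.2]
top red_pull 0.64 [591.4 444.7   0.7]
top steel_block 0.57 [396.8 159.4  -1.1]
top oil_can 0.72 [ 425.  -447.5    3.7]
scene lid_bar 0.95 [592.6  57.1 113.9]
scene steel_block 0.93 [399.8 162.2   2.8]
scene oil_can 0.76 [ 4.256e+02 -4.494e+02 -4.000e-01]
[ 0.2  0.2 -0.4]
```

View pics/p6.png

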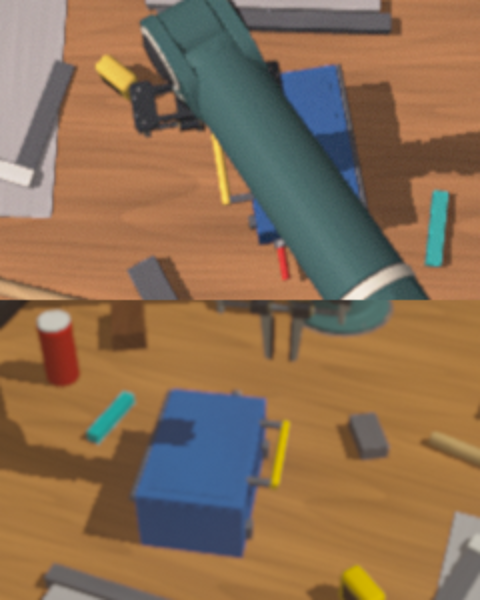

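The lid is fully shut, with the bar at 113 mm in front of the chest (lower half, (280,455)). The hand is clear and the neighbouring things (steel block, oil can, tape) have not moved, so I'm handing in.

```bash
python3 -c "
from workcell import arm
print(arm.hand_in())"
```

```text
the job is handed in; nothing more can be done
None
```

The spare stick lies across the tubes near their bare end, parallel to the first one; the stay was broken with the lid open, the lid was lowered gently until shut, and the job was handed in at about 33 s (no verdict came back).

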